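Snap a lamp cover level and hold the clip lever at its third click

TASK

Press the raised end of the lamp's cover plate down so that the plate sits level in the nest of the clamping fixture. Then push the fixture's lever down from its rest, feel for the clicks, and stop after the third one, never reaching a fourth. The lever springs back when let go, so finish while still holding it there with the fingers, the plate still level; leave the other things on the bench where they are.

Things in the scene. Friction and masses are not known exactly. Their poses are not given: they have to be found in the camera images.
- fixture: Clamping fixture, fixed on the bench: aluminium base 110 x 350 x 10 mm (x, y, z), from y -200 to +150 mm of the origin, which lies on the bench surface; z up. At its +y end is the black nest with the cover plate; at y -55 mm two steel cheeks (74 mm high, 52 mm wide over both) carry the lever, which reaches out to -y.
- nest (a point): Centre of the nest's floor, in the fixture's axes, 16 mm above the bench. The nest is 82 x 101 mm inside (x, y); its walls stand 4 mm over its floor, so that a seated plate is 2 mm proud of them.
- cover: Loose aluminium lamp cover plate, 80 x 100 x 6 mm (x, y, z), about 0.18 kg, with a white lens 44 mm across, 9 mm high, 16 mm to +y of its middle. Origin: centre of the underside; axes as the fixture's. At the start its -y end rests on the snap catch, 14 mm too high. Pressed down with 6 to 10 N about 20 mm from the middle of that edge, it snaps past the catch, lies firm and level, and stays so.
- cover_edge (a point): Middle of the upper edge of the plate's -y end (the raised end). Seated, it is 22 mm above the bench.
- lever (a joint): Lever angle, rad: 0 at rest (pointing to the fixture's -y, 0.70 rad above level), growing as the handle is pushed down; 0.70 is level, stop at 0.98. Clicks at 0.11, 0.33, 0.55 and (fourth, unwanted) 0.77: 0.05 before each, the push along the handle's path peaks at 8 to 11 N; 0.05 past it, it has dropped to 2 to 4 N, still pushing up. Let go, it springs back to 0.
- pivot (a point): Point on the lever's hinge axis, midway between the cheeks, 62 mm above the bench. The axis runs along the fixture's x.
- handle (a point): Centre of the lever's handle, 150 mm from the pivot: a black cross bar 14 mm thick and 80 mm long, parallel to the fixture's x, on a 10 mm steel rod that joins it in the middle. 159 mm above the bench at rest, 62 mm with the lever level.
- organiser: Bystander: red open box with dividers, 110 x 160 x 35 mm; origin at the centre of its underside.
- screwdriver: Bystander: screwdriver, 190 mm long, lying on the bench.
- jar: Bystander: closed jar, 60 mm across and 70 mm high; origin at the centre of its underside.
- catch_nose (a point): Sprung steel snap catch in the middle of the nest's -y side: a round nose 24 mm wide that stands 3 mm into the nest, this point being its tip, 26 mm above the bench. Its housing (26 mm wide, 32 mm high over the bench) starts 9 mm outside the plate's edge.
- clip_end (a point): Middle between the ends of the two prongs of the flat steel fork clip (66 mm wide, 6 mm thick), which the lever drives towards +y, 25 mm per rad, over the plate's near edge. At rest the prongs end 8 mm short of the plate, their underside 5 mm over a seated plate's top.
Not all that is in view belongs to the job. What is meant by the cover is not pink or purple, and is the larger of those in its own colour.

How it is judged:
By the outcome, as a careful person would: the job done as asked, in the order asked, and still so for the second after the job is handed in, while the arm keeps its last pose, push and grip.
It also fails if it takes over 54 s, if anything falls off the work surface, if the arm or the gripper's body presses on something with over 40 N, if the wrist force passes 120 N, or if a joint passes its speed limit or range.

ROBOT

A 6-joint arm with a two-finger parallel gripper is mounted at the origin on the work surface. World frame = base frame: x ahead of the robot, y to its left, z up, the work surface at z = 0. Lengths are in mm, angles in degrees, forces in N, time in s.
With the tool pointing down it reaches from about 375 to 900 mm from the base axis. Payload 3.1 kg.
Tool frame: the origin (TCP) lies midway between the tips of the shut fingers; the grasp point (between the pads) lies arm.pinch_z behind it (arm.pinch_z is the distance from the TCP to the grasp point, in mm); z points along the fingers, y is the line along which they close (so a half turn about z gives the same grasp; the last joint's range is limited). The gripper opens to 85 mm and grips with 20 to 120 N. Pads are 22 mm wide; open, the fingers measure 114 mm over their backs; the gripper's body (76 mm by 85 mm) begins 54 mm behind the grasp point. The pads swing forward as they close: fully open they stand 13 mm farther back than shut.
Start: joints at [-84.368, 30.224, 82.088, -0, 67.689, -10.227], TCP at [170.823, -601.179, 231.31] pointing down, gripper open.
Joint ranges: [-176.69, 176.69], [-43.24, 126.21], [12.49, 139.97], [-82, 262], [0, 151.66], [-163.58, 163.58]. Speed limits (degrees/s): [159.86, 159.86, 180, 180, 180, 180].

INTERFACE

Orientations are given as a 3x3 rotation matrix whose columns are the frame's x, y, z axes.
In Python, from plant import arm gives the robot as it stands. Calls block until the motion is done:
- arm.move_to(position, orientation): joint-space move of the TCP to a pose.
- arm.line_to(position, ori=None, feed=150, max_force=None): straight line of the TCP; ori=None keeps the orientation; feed is the mean speed in mm/s. With max_force (N) it stops when the force on the tool has changed by that much, and returns True; else False.
- arm.set_joints(angles): joint-space move.
- arm.command_gripper(opening, strength=None): opening from 0.0 (shut) to 1.0 (fully open); strength is the grip in N (None keeps the last); returns when the fingers have stopped.
- arm.pause(seconds).
- arm.solve_ik(position, orientation): joint angles nearest the present ones, or None.
- arm.get_image(name): name is "scene" or "top" or "wrist"; returns a dict with "frame" (400x640x3 uint8, red, green, blue), "fx", "fy", "cx", "cy" (pixels), "rvec" (rotation vector, rad) and "tvec" (3), from world to camera coordinates, as OpenCV has them; the wrist camera has in their place "T_tool_cam" (4x4, takes a point from camera to tool coordinates, whose origin is the TCP and whose axes are the flange's). Camera axes: x right, y down, z forward; pixel columns grow to the right and rows downward; lengths in mm; the calibration is good to about 2 mm. The wrist camera is an equidistant fisheye: a pixel r from the principal point sees the ray r / f radians off the axis. A picture is of the moment at which its call begins: read the wrist's pose just before it. There is no depth.
A pose or a line that the arm cannot do raises arm.PlanningError and nothing moves.
- arm.finish_job(): hands the job in; it is judged then, once.
Trained networks look in the newest picture that a camera, given by its name, has taken for a name from the list of things; names that differ only in an ending like _2 or _b are one class to them, and where a whole thing is asked for, a point or a joint stands for the part that bears it (a point fixed in the world has none). Each returns a list of dicts, best first, with "p" (0 to 1); they miss things now and then, are a little off and sometimes report something else, mostly with a low value. They report only what shows in the picture. A call takes as long as a camera call. They do not tell look-alikes from the thing itself.
- arm.boxes_of(camera, thing): "extent" ([left, top, width, height] in pixels, round what is visible of it).
- arm.outline_of(camera, thing): "pixels" (400x640 bool, what is visible of it) and "extent" ([left, top, width, height] in pixels, round what is visible of it).
- arm.place_of(camera, thing): "location" ([column, row] in pixels: a listed point, or the origin of a listed thing).
Readings, each from a call of its own:
- arm.read_t(): time.
- arm.read_joint_pos(): joint angles.
- arm.read_dq(): joint speeds.
- arm.read_tau(): joint torques, N m.
- arm.read_tcp_pos(): TCP position.
- arm.read_orientation(): TCP orientation.
- arm.read_ft_force(): force on the tool from outside, world axes, zero at the start.
- arm.read_torque(): the same for the moment, N m.
- arm.read_grip_width(): opening from 0.0 (shut) to 1.0 (fully open).
- arm.read_finger_force(): force on a finger pad.
Only numpy, scipy, OpenCV 4.12 (cv2) and the standard library are available. Lean on these libraries where they do the work, as an engineer would, in place of code of your own. Each camera call takes 0.05 s, during which the arm holds its last target. There are 200 camera calls.

## Working session

There is one attempt and no reset: what is moved stays moved. The work goes in short steps, each a Python script; the robot and the scene stay as the last script left them, time stands still between calls to the robot, and variables do not carry over. Pictures are saved under pics/ and viewed, at most 10 in all, crops included, and the job is handed in when it is done.

```bash
ls; mkdir -p pics; python3 - <<'E'
from plant import arm
import cv2, numpy as np
for c in ["scene","top"]:
    im=arm.get_image(c); cv2.imwrite(f"pics/{c}0.png",im["frame"][:,:,::-1])
    print(c,{k:np.round(v,4).tolist() for k,v in im.items() if k!="frame"})
    for n in ["fixture","nest","cover","cover_edge","pivot","handle","catch_nose","clip_end"]:
        print(n,[(np.round(d["location"],1).tolist(),round(d["p"],2)) for d in arm.place_of(c,n)][:4])
    print([(np.round(d["extent"]).tolist(),round(d["p"],2)) for d in arm.boxes_of(c,"cover")])
print(arm.read_t(),arm.pinch_z,arm.read_orientation(),arm.read_ft_force())
E
```

```text
pics
scene {'fx': 423.3925, 'fy': 423.3925, 'cx': 314.9198, 'cy': 203.6056, 'rvec': [2.1471, 1.1494, -0.4757], 'tvec': [-259.1933, -167.2671, 1794.925]}
fixture [([337.8, 247.9], 0.81)]
nest [([362.5, 239.0], 0.62)]
cover [([383.6, 156.7], 0.81), ([364.0, 238.5], 0.62), ([405.5, 184.9], 0.48), ([351.4, 162.2], 0.43)]
cover_edge [([346.8, 237.5], 0.94), ([348.8, 155.6], 0.73), ([396.9, 181.1], 0.71), ([380.6, 165.3], 0.71)]
pivot [([321.5, 236.1], 0.75)]
handle [([287.0, 224.4], 0.59)]
catch_nose [([350.2, 243.2], 0.75)]
clip_end [([342.1, 241.2], 0.58), ([344.2, 239.0], 0.45)]
[([347.0, 227.0, 32.0, 21.0], 0.93), ([373.0, 146.0, 25.0, 24.0], 0.69), ([395.0, 176.0, 22.0, 13.0], 0.59), ([340.0, 154.0, 18.0, 14.0], 0.43)]
top {'fx': 490.038, 'fy': 490.038, 'cx': 317.92, 'cy': 199.2279, 'rvec': [2.165, -2.2053, 0.1181], 'tvec': [34.6823, 446.3341, 1439.7945]}
fixture [([312.0, 164.3], 0.79)]
nest [([286.4, 151.4], 0.6)]
cover [([283.4, 152.2], 0.97), ([165.2, 258.0], 0.74), ([178.4, 203.4], 0.73), ([210.2, 276.8], 0.72)]
cover_edge [([186.1, 211.4], 0.84), ([210.9, 287.2], 0.8), ([177.0, 249.5], 0.77), ([299.8, 153.3], 0.73)]
pivot [([330.0, 170.0], 0.59)]
handle [([372.4, 176.9], 0.9)]
catch_nose [([300.6, 158.0], 0.71)]
clip_end [([283.6, 153.7], 0.71), ([304.5, 159.3], 0.55)]
[([202.0, 262.0, 15.0, 24.0], 0.93), ([266.0, 133.0, 41.0, 37.0], 0.89), ([163.0, 186.0, 29.0, 31.0], 0.84), ([144.0, 240.0, 42.0, 35.0], 0.73)]
1.0 18.700000000000003 [[ 9.61939475e-01  2.73262597e-01  1.37197780e-06]
 [ 2.73262597e-01 -9.61939475e-01 -1.65763092e-05]
 [-3.20992569e-06  1.63203163e-05 -1.00000000e+00]] [-0.36403537 -0.37460588  0.64086352]
```

```bash
python3 - <<'E'
import cv2, numpy as np
a=cv2.imread("pics/top0.png");
cv2.imwrite("pics/topcrop.png",cv2.resize(a[110:310,130:400],None,fx=2.9,fy=2.9,interpolation=cv2.INTER_CUBIC))
E
```

```text
(no output)
```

View pics/scene0.png

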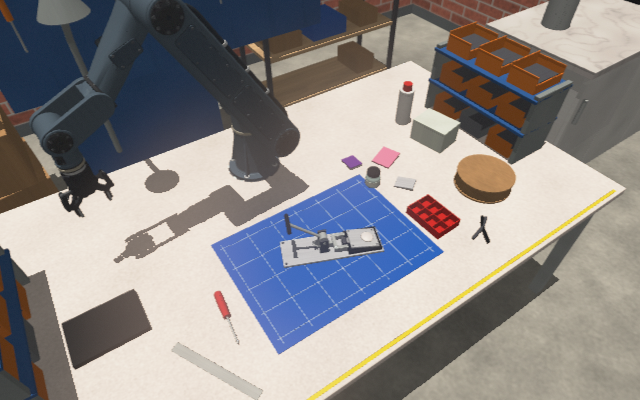

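View pics/topcrop.png

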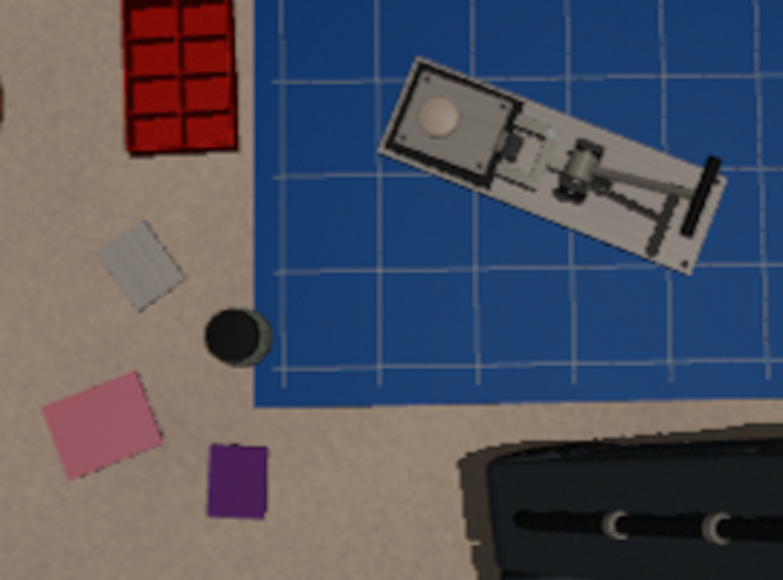

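The cover is the silver plate with the white lens in the nest, at top (284,152) and scene (364,238). Its look-alikes are a small grey plate without a lens (top 178,203 / scene 405,184), a pink plate (165,258 / 384,157) and a purple plate (210,277 / 351,162). The silver plate in the nest is the larger of the two silver ones, so I choose it, and the crop confirms that. Next I fit the fixture pose.

```bash
cat > h.py <<'E'
import numpy as np, cv2
from scipy.optimize import least_squares
from scipy.spatial.transform import Rotation as R
CAM={}
def proj(im,P):
    K=np.array([[im["fx"],0,im["cx"]],[0,im["fy"],im["cy"]],[0,0,1]])
    return cv2.projectPoints(np.float64(P).reshape(-1,1,3),np.float64(im["rvec"]),np.float64(im["tvec"]),K,None)[0].reshape(-1,2)
def proj_wrist(im,p,Ro,P):
    T=np.array(im["T_tool_cam"]); c=((np.array(P)-p)@Ro-T[:3,3])@T[:3,:3]
    rho=np.hypot(c[:,0],c[:,1]); th=np.arctan2(rho,c[:,2])
    return np.c_[im["cx"]+im["fx"]*th*c[:,0]/rho, im["cy"]+im["fy"]*th*c[:,1]/rho]
def fx(q,P):  # fixture -> world; q=x,y,yaw
    return R.from_euler("z",q[2]).apply(np.array(P,float))+[q[0],q[1],0]
def pts(yn):
    s=14/100
    return {"nest":[0,yn,16],"cover_edge":[0,yn-50,36],"pivot":[0,-55,62],
     "handle":[0,-55-150*np.cos(.7),62+150*np.sin(.7)],"catch_nose":[0,yn-47,26],"fixture":[0,0,0],"clip_end":[0,yn-58,30]}
CORN=[[55,150,10],[-55,150,10],[55,-200,10],[-55,-200,10]]
E
python3 - <<'E'
from h import *
from plant import arm
top=arm.get_image("top"); sc=arm.get_image("scene")
c=np.array([[418,57],[380,152],[727,180],[690,275]])/2.9+[130-.3,110-.3]
T={"nest":[286.4,151.4],"cover_edge":[299.8,153.3],"pivot":[330,170],"handle":[372.4,176.9],"catch_nose":[300.6,158]}
S={"nest":[362.5,239],"cover_edge":[346.8,237.5],"pivot":[321.5,236.1],"handle":[287,224.4],"catch_nose":[350.2,243.2],"fixture":[337.8,247.9]}
def res(q):
    p=pts(q[3]); r=[(proj(top,fx(q,CORN))-c)*2]
    r.append(proj(top,fx(q,[p[k] for k in T]))-list(T.values()))
    r.append(proj(sc,fx(q,[p[k] for k in S]))-list(S.values()))
    return np.vstack(r).ravel()
s=least_squares(res,[700,0,-.4,90],loss="soft_l1")
print(s.x,np.round(res(s.x).reshape(-1,2),1).tolist())
s2=least_squares(lambda q:(proj(top,fx(q,CORN))-c).ravel(),[700,0,-.4]);print(s2.x,s2.fun)
np.save("q.npy",s.x); print({k:fx(s.x,[v])[0].round() for k,v in pts(s.x[3]).items()})
E
```

```text
[555.64640332  39.19144555 -82.07962856  88.84955921] [[-0.2, -1.2], [-1.6, -0.1], [1.6, -0.8], [0.9, 1.2], [-0.9, 1.1], [1.1, 4.1], [0.7, -2.2], [-0.8, 1.1], [-0.6, -0.4], [-0.2, 0.7], [1.9, 0.7], [0.6, 1.5], [-0.2, -0.5], [-0.8, -3.3], [-0.3, -1.5]]
[ 5.55327624e+02  3.94332101e+01 -3.97818029e-01] [-0.2112639  -0.47871083 -0.90294128  0.08390689  0.74489031 -0.30670382
  0.3752067   0.66401498]
{'nest': array([590., 121.,  16.]), 'cover_edge': array([571.,  75.,  36.]), 'pivot': array([534., -12.,  62.]), 'handle': array([ 490., -117.,  159.]), 'catch_nose': array([572.,  78.,  26.]), 'fixture': array([556.,  39.,   0.]), 'clip_end': array([568.,  68.,  30.])}
```

```bash
cat >> h.py <<'E'
def down(q,sgn):
    y=sgn*np.array([np.cos(q[2]),np.sin(q[2]),0]); z=np.array([0,0,-1.]); return np.c_[np.cross(y,z),y,z]
E
python3 - <<'E'
from h import *
from plant import arm
q=np.load("q.npy"); yn=q[3]
P=fx(q,[[0,yn-30,200]])[0]
J={s:arm.solve_ik(P,down(q,s)) for s in (1,-1)}
print({s:(None if j is None else np.round(j,1)) for s,j in J.items()})
s=min((k for k in J if J[k] is not None),key=lambda k:abs(J[k][5]))
print(s,P); np.save("s.npy",s)
arm.command_gripper(0.0)
arm.move_to(P,down(q,s))
p=arm.read_tcp_pos();Ro=arm.read_orientation()
im=arm.get_image("wrist"); cv2.imwrite("pics/w1.png",im["frame"][:,:,::-1])
pr=proj_wrist(im,p,Ro,fx(q,list(pts(yn).values())))
for n,u in zip(pts(yn),pr): print(n,u.round(1),[(np.round(d["location"],1).tolist(),round(d["p"],2)) for d in arm.place_of("wrist",n)][:2])
print(arm.read_t(),p,arm.read_ft_force(),im["fx"],np.round(im["T_tool_cam"],2).tolist())
E
```

```text
{1: array([-1.7, 29.4, 89.7, -0. , 60.9, 21.1]), -1: array([  -1.7,   29.4,   89.7,   -0. ,   60.9, -158.9])}
1 [578.46695792  93.43619559 200.        ]
nest [322.5 157. ] []
cover_edge [322.6 207.7] [([31.4, 139.0], 0.96), ([57.8, 48.6], 0.91)]
pivot [322.7 298.9] []
handle [322.8 434.5] []
catch_nose [322.6 202.3] [([325.3, 200.7], 0.7)]
fixture [322.7 230.6] [([322.0, 231.6], 0.87), ([323.8, 200.8], 0.32)]
clip_end [322.6 213.4] []
5.1 [578.79488099  92.54381868 200.05156281] [ 0.28594028  0.42376402 -0.75497619] 309.70691628693146 [[0.0, -0.96, -0.28, 71.49], [1.0, 0.0, -0.0, 0.45], [0.0, -0.28, 0.96, -142.26], [0.0, 0.0, 0.0, 1.0]]
```

View pics/w1.png

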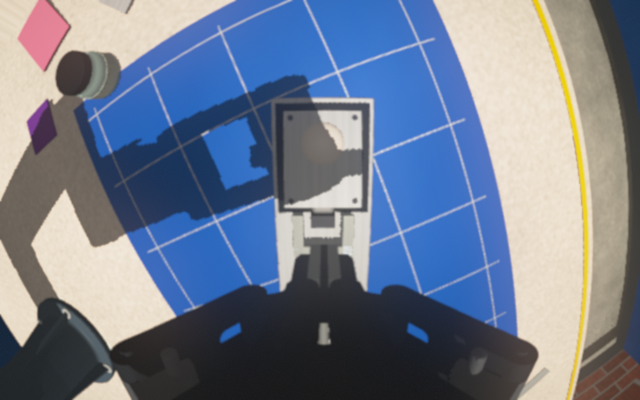

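The wrist view agrees with the fit: the plate's raised edge is at about (322,209), against a predicted (322.6,207.7). I can press.

```bash
python3 - <<'E'
from h import *
from plant import arm
q=np.load("q.npy"); s=int(np.load("s.npy")); yn=q[3]
P=fx(q,[[0,yn-30,0]])[0]
arm.line_to([P[0],P[1],48],feed=150)
arm.pause(.1); f0=np.array(arm.read_ft_force()); L=[]
for z in np.arange(38,16,-1.):
    h=arm.line_to([P[0],P[1],z],feed=25,max_force=14)
    p=arm.read_tcp_pos(); f=np.array(arm.read_ft_force())-f0
    L.append((round(p[2],1),*f.round(1)))
    if (p[2]<26 and f[2]>12) or f[2]>25: break
print(L,h,arm.read_t())
E
```

```text
[(np.float64(37.8), np.float64(-0.3), np.float64(-0.3), np.float64(-1.1)), (np.float64(37.0), np.float64(0.1), np.float64(-0.1), np.float64(-2.1)), (np.float64(36.0), np.float64(0.0), np.float64(-0.4), np.float64(0.1)), (np.float64(34.9), np.float64(0.7), np.float64(0.7), np.float64(-1.3)), (np.float64(34.1), np.float64(0.8), np.float64(1.1), np.float64(-0.8)), (np.float64(33.2), np.float64(-0.1), np.float64(1.9), np.float64(1.4)), (np.float64(32.7), np.float64(0.1), np.float64(1.9), np.float64(3.6)), (np.float64(32.0), np.float64(0.1), np.float64(2.0), np.float64(5.9)), (np.float64(30.5), np.float64(-0.1), np.float64(2.2), np.float64(3.3)), (np.float64(28.7), np.float64(1.6), np.float64(1.1), np.float64(0.6)), (np.float64(27.6), np.float64(0.3), np.float64(-0.0), np.float64(0.1)), (np.float64(26.7), np.float64(-0.1), np.float64(0.2), np.float64(0.3)), (np.float64(25.7), np.float64(-0.7), np.float64(0.0), np.float64(-0.6)), (np.float64(24.8), np.float64(0.5), np.float64(0.3), np.float64(-1.4)), (np.float64(23.9), np.float64(-0.8), np.float64(0.1), np.float64(-0.7)), (np.float64(23.0), np.float64(0.1), np.float64(-0.1), np.float64(-0.9)), (np.float64(22.1), np.float64(-0.5), np.float64(0.2), np.float64(0.9)), (np.float64(22.1), np.float64(-1.9), np.float64(0.6), np.float64(7.3)), (np.float64(22.0), np.float64(-2.5), np.float64(0.2), np.float64(12.7))] False 11.4167
```

The plate snapped at about 6 N and bottomed out firmly at 22 mm, which is the seated height. I'll lift off, then look at the plate and the handle together.

```bash
python3 - <<'E'
from h import *
from plant import arm
q=np.load("q.npy"); s=int(np.load("s.npy")); yn=q[3]
P=fx(q,[[0,yn-30,0]])[0]
arm.line_to([P[0],P[1],230],feed=200)
A=fx(q,[[0,-245,250]])[0]
arm.move_to(A,down(q,s))
p=arm.read_tcp_pos();Ro=arm.read_orientation()
im=arm.get_image("wrist"); cv2.imwrite("pics/w2.png",im["frame"][:,:,::-1])
pp=pts(yn); pp["cover_edge"][2]=22
pp["hL"]=list(np.add(pp["handle"],[-40,0,0]));pp["hR"]=list(np.add(pp["handle"],[40,0,0]))
pr=proj_wrist(im,p,Ro,fx(q,list(pp.values())))
for n,u in zip(pp,pr): print(n,u.round(1),[] if n[0]=="h" and len(n)==2 else [(np.round(d["location"],1).tolist(),round(d["p"],2)) for d in arm.place_of("wrist",n)][:2])
print(arm.read_t(),p,arm.read_ft_force())
E
```

```text
nest [323.5 -69.7] []
cover_edge [323.5 -42.3] []
pivot [323.4  12.4] [([322.0, 9.1], 0.63), ([458.2, 269.8], 0.28)]
handle [323.1 114.4] [([324.9, 111.7], 0.73)]
catch_nose [323.5 -45.7] []
fixture [323.5 -10. ] [([457.1, 274.1], 0.41)]
clip_end [323.5 -40.1] []
hL [269.8 115.3] []
hR [376.4 115.4] []
14.1833 [ 460.97465953 -186.02613714  249.74199647] [-0.84140949 -0.03919929  0.7888332 ]
```

View pics/w2.png

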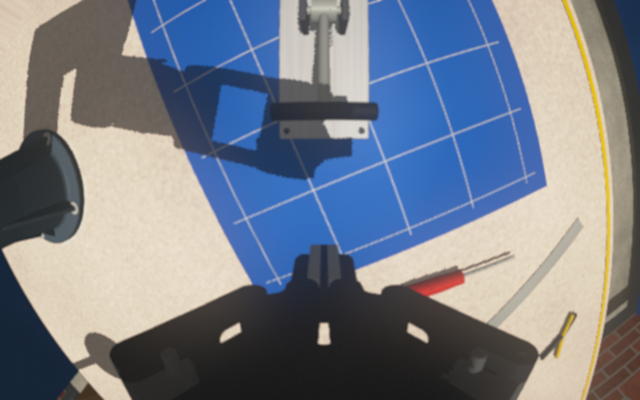

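The handle is at (325,111) against a predicted (323,114), about 2 mm off, which is fine. I'll push along the arc in small steps and log the force.

```bash
cat >> h.py <<'E'
def bar(q,th,dz=0): a=.7-th; return fx(q,[[0,-55-150*np.cos(a),69+150*np.sin(a)+dz]])[0]
def push(arm,q,ths,f0):
    for th in ths:
        arm.line_to(bar(q,th),feed=25)
        p=arm.read_tcp_pos(); f=np.mean([arm.read_ft_force() for _ in range(4)],0)-f0
        act=.7-np.arcsin(np.clip((p[2]-69)/150,-1,1))
        print(round(th,3),"act",round(act,3),f.round(1),"tang",round(f[2]*np.cos(.7-act),1))
        if f[2]>30: print("STOP"); break
    print("t",arm.read_t())
E
python3 - <<'E'
from h import *
from plant import arm
q=np.load("q.npy"); s=int(np.load("s.npy"))
arm.move_to(bar(q,0,25),down(q,s)); arm.line_to(bar(q,0,5),feed=60); arm.pause(.2)
f0=np.mean([arm.read_ft_force() for _ in range(8)],0); np.save("f0.npy",f0)
push(arm,q,np.arange(-.01,.43,.03),f0)
E
```

```text
-0.01 act -0.008 [0.1 0.8 0.4] tang 0.3
0.02 act 0.016 [0.1 3.7 5.2] tang 4.1
0.05 act 0.044 [0.6 4.9 8.8] tang 7.0
0.08 act 0.073 [0.1 3.6 8. ] tang 6.4
0.11 act 0.105 [-0.6  1.5  6.6] tang 5.5
0.14 act 0.138 [-0.5 -1.5  4.7] tang 4.0
0.17 act 0.169 [-2.1 -2.8  5.3] tang 4.6
0.2 act 0.197 [-2.4 -2.4  7. ] tang 6.1
0.23 act 0.225 [-3.3 -3.3  9.1] tang 8.1
0.26 act 0.253 [-2.7 -2.2 11.2] tang 10.1
0.29 act 0.282 [-4.8 -3.4 11.5] tang 10.5
0.32 act 0.313 [-4.  -3.9 11.7] tang 10.8
0.35 act 0.346 [-4.  -4.7  7.2] tang 6.8
0.38 act 0.379 [-1.1 -2.7  5.2] tang 5.0
0.41 act 0.409 [-0.7 -3.   5. ] tang 4.8
t 20.3083
```

Two clicks are felt: peaks near 0.06 and 0.29, drops near 0.14 and 0.38, as the model says. I'll carry on to just past the third.

```bash
python3 - <<'E'
from h import *
from plant import arm
q=np.load("q.npy"); f0=np.load("f0.npy")
push(arm,q,[.44,.47,.5,.53,.555,.58,.6,.615],f0)
arm.pause(.3); print(arm.read_tcp_pos(),np.array(arm.read_ft_force())-f0)
p=arm.read_tcp_pos();Ro=arm.read_orientation()
top=arm.get_image("top"); sc=arm.get_image("scene")
A=cv2.resize(top["frame"][110:230,240:400],None,fx=4,fy=4,interpolation=3)
B=cv2.resize(sc["frame"][190:280,260:410],None,fx=4,fy=4,interpolation=3)[:, :640]
im=np.vstack([A[:,:640],np.pad(B,((0,0),(0,640-B.shape[1]),(0,0)))])
cv2.imwrite("pics/end.png",cv2.resize(im,None,fx=.7,fy=.7)[:,:,::-1]); print(arm.read_t())
E
```

```text
0.44 act 0.437 [-0.8 -3.   7.2] tang 7.0
0.47 act 0.465 [-1.8 -3.2 10.3] tang 10.0
0.5 act 0.494 [-2.8 -3.3 11.3] tang 11.1
0.53 act 0.525 [-3.  -4.6 10.3] tang 10.1
0.555 act 0.551 [-2.8 -5.3  7.4] tang 7.3
0.58 act 0.579 [-0.9 -3.1  5.1] tang 5.1
0.6 act 0.6 [-0.6 -2.5  4. ] tang 4.0
0.615 act 0.615 [ 0.9 -2.   3.5] tang 3.5
t 22.7583
[ 476.55205269 -149.17297617   81.82507425] [ 1.4961683  -0.82684528  4.87957677]
23.1583
```

View pics/end.png

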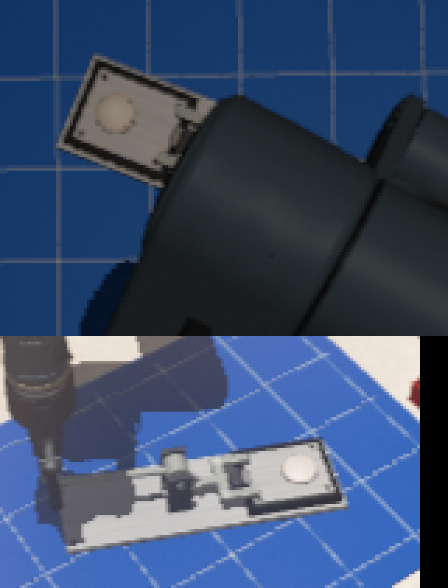

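The picture shows the plate level in the nest, with the clip prongs over its near edge (about (180,120) in the top view). The fingers are holding the handle down at about 0.615 rad, where the force has dropped after the third peak.

```bash
python3 -c "
from plant import arm
print(arm.finish_job())"
```

```text
the job is handed in; nothing more can be done
None
```

I handed the job in at about 23 s: the cover plate is seated level, and the fingers are holding the lever at about 0.615 rad, past the third click and short of the fourth; the judge's result was not shown.

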